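# Fill a bead kit box through the gated hopper

## Robot

A 6-joint arm with a two-finger parallel gripper is mounted at the origin on a cart in front of the work surface, level with it; the furniture and walls round the work are solid. World frame = base frame: x ahead of the robot, y to its left, z up, the work surface at z = 0. Lengths are in mm, angles in degrees, forces in N, time in s.
With the tool pointing down it reaches from about 300 to 850 mm from the base axis. Payload 4.2 kg.
Tool frame: the origin (TCP) lies at the very end of the fingers, on their centre line; the grasp point (between the pads) lies 19 mm behind it (env.tcp_to_grasp is the distance from the TCP to the grasp point, in mm); z points along the fingers, y is the line along which they close (so a half turn about z gives the same grasp; the last joint's range is limited). The gripper opens to 91 mm and grips with 3 to 60 N. Pads are 32 mm wide; open, the fingers measure 118 mm over their backs; the gripper's body (76 mm by 178 mm) begins 60 mm behind the grasp point.
Start: joints at [-67.093, 18.312, 89.639, -0, 72.044, -1.146], TCP at [234.362, -525.088, 213.976] pointing down, gripper open.
Joint ranges: [-177.97, 177.97], [-48.28, 115.42], [12.27, 149.76], [-77.06, 257.06], [2.81, 150.46], [-146.56, 146.56]. Speed limits (degrees/s): [147.25, 147.25, 180, 180, 180, 180].

## Interface

Orientations are given as [roll, pitch, yaw] about the fixed x, y, z axes, in that order (R = Rz(yaw) Ry(pitch) Rx(roll)).
In Python, from workcell import env gives the robot as it stands.
- The arm moves only by the tool move_arm, never from a script. Its argument "plan" is a list of rows, each a list of 3 entries, a list of its own where there are three numbers: the shift along the world's x, y, z in cm, then the turn about the world's z in degrees, then the closure, from 0 (fully open) to 1 (shut). In form: [[[x, y, z], turn, claw], ...]. A call has 1 to 5 rows; each row shifts and turns the commanded pose from where the row before left it; what a row does not reach is not made up. A row lasts 1/10 s, in which the tool goes at most 50 mm and 8.59 degrees, less where a joint would pass 70% of its speed; a pose out of reach is approached as far as the arm can. A call is refused whole if a number of a shift passes 5 or a number of a turn 8.59, either way. A call with a gripper value outside its range is refused whole. The fingers move at their own pace and stop on an object; "squeeze" is the grip in N (left out, the last holds). Time passes only in rows, so rows that do not move let the fingers close. It gives the time, the measured TCP pose, the force, the opening and the grip force at its end, in the units of the state.
- env.state(): the state, without advancing time (a new reading comes with each control period).
- env.grab_frame(name): name is "side" or "top" or "wrist"; returns a dict with "frame" (400x640x3 uint8, red, green, blue), "z_map" (400x640 float32, mm along the optical axis (not along the pixel's ray), 0 where there is no reading), "fovy" (degrees; the focal length in pixels is half the picture's height over the tangent of half this angle, whatever the lens; pixels are square), "cx", "cy" (the principal point, pixels), "position" and "orientation" of the camera in the world. Camera axes: x right, y down, z forward; pixel columns grow to the right and rows downward; lengths in mm; the calibration is good to about 2 mm. A picture is of the moment at which its call begins.
- env.job_done(): hands the job in; it is judged then, once.
Trained networks look in a picture, given as the dict that the camera call returned (one of the last four; its "shot" number tells which), for a name from the list of things; names that differ only in an ending like _2 or _b are one class to them, and where a whole thing is asked for, a point or a joint stands for the part that bears it (a point fixed in the world has none). Each returns a list of dicts, best first, with "score" (0 to 1); they miss things now and then, are a little off and sometimes report something else, mostly with a low value. They report only what shows in the picture. A call takes as long as a camera call.
- env.search_frame(picture, label): "point" ([column, row] in pixels, amid what is visible of it).
- env.landmark_of(picture, label): "point" ([column, row] in pixels: a listed point, or the origin of a listed thing).
The state is a dict: "time_s": time; "qpos": joint angles; "qvel": joint speeds; "effort": joint torques, N m; "ee_pos": TCP position; "ee_rot": TCP orientation; "force": force on the tool from outside, world axes, zero at the start; "torque": the same for the moment, N m; "gripper_width": finger opening in mm; "gripper_force": force on a finger pad.
Only numpy, scipy, OpenCV 4.12 (cv2) and the standard library are available. Lean on these libraries where they do the work, as an engineer would, in place of code of your own. Each camera call takes 0.05 s, during which the arm holds its last target. There are 200 camera calls.

## Task

Fill the kit box with beads through the filling stand: tip all six wooden beads from the carrying tray into the stand's hopper while its sprung gate plunger is down, then set the empty tray back upright on the table and let go of it. Then grip the plunger's knob, pull it all the way back along its own axis to its stop and keep it there without letting it slip back, its pin clear of the seat hole, while all the beads run down the channel into the kit box. The program finishes while still holding the plunger fully back, with every bead at rest in the box; leave the kit box and the other things on the table where they are.

Things in the scene. Friction and masses are not known exactly. Their poses are not given: they have to be found in the camera images.
- stand: filling stand of plain plywood, fixed to the table: base board 215 x 150 x 12 mm, two uprights, and on them an inclined channel with a hopper over its upper half. Origin on the table straight under the seat hole; z up, x points level down the flow towards the outlet, y across it. Base board from x = -195 to +20 mm
- chute: the stand's plywood channel, fixed, sloping 17 degrees down to the outlet. Origin = seat hole in the floor's top face, 75 mm over the table; x down the channel, y level across it, z square to the floor = the plunger's axis, leaning 17 degrees towards the outlet. 58 mm wide inside, walls 46 mm high, floor from x = -181 mm to the open outlet at x = +60 mm
- plunger (a joint): gate plunger: 0 = down, its 14 mm pin closing the channel, nose in the seat hole (so at the start); grows as the knob is pulled away from the floor along the z axis of chute; 0.050 m = against its stop, 0.044 and more counts as fully back. A spring shuts it: about 5 N at 0, 12 N fully back; it does not stay back. Beads pass from 0.028 m, freely only when it is fully back
- knob (a point): centre of the widest part of the plunger's black round knob, where to pinch it: 30 mm across; 114 mm from the seat hole along chute z when down. Knob top 10 mm above this point, underside 18 mm below; nearest fixed part (the plunger's steel body) 26 mm below. Can be taken from straight above, fingers closing across the flow (chute y). Moves with the plunger
- pin_tip (a point): centre of the 14 mm pin's shoulder, which sits at the seat hole when down; moves with the plunger. The beads are 26 mm in diameter
- kit_box: open plain brown box 140 x 120 x 45 mm, walls 4 mm, loose, standing on the table under the outlet. Origin = centre of its underside, x along its 140 mm length (roughly the flow), z up
- tray: plywood scoop tray, loose, 0.18 to 0.29 kg: 160 mm long, 110 wide over the handle posts, walls 44 high. Origin = centre of its underside (balance point within 10 mm of it along x); x along its length to the open pouring end, z up. Floor 5 mm thick; the last 50 mm slope up 15 degrees to the lip, the other three sides are walls. A handle bar runs across over the middle
- tray_grip (a point): centre of the tray's handle bar, 100 mm over its underside: bar 16 mm thick along the tray's x (grip it so, from above), 24 mm high, 98 mm long along the tray's y; 55 mm clear between the bar and the beads
- tray_lip (a point): middle of the tray's pouring lip: 81 mm along x from the tray's origin and 18 mm over its underside; lip 86 mm wide
- bead_0: plain drilled wooden bead, a lacquered ball of 26 mm diameter, about 10 g, loose in the tray at the start; origin = its centre, axes of no meaning
- bead_1: plain drilled wooden bead, a lacquered ball of 26 mm diameter, about 10 g, loose in the tray at the start; origin = its centre, axes of no meaning
- bead_2: plain drilled wooden bead, a lacquered ball of 26 mm diameter, about 10 g, loose in the tray at the start; origin = its centre, axes of no meaning
- bead_3: plain drilled wooden bead, a lacquered ball of 26 mm diameter, about 10 g, loose in the tray at the start; origin = its centre, axes of no meaning
- bead_4: plain drilled wooden bead, a lacquered ball of 26 mm diameter, about 10 g, loose in the tray at the start; origin = its centre, axes of no meaning
- bead_5: plain drilled wooden bead, a lacquered ball of 26 mm diameter, about 10 g, loose in the tray at the start; origin = its centre, axes of no meaning
- glue: bystander, to be left alone: slim glue bottle with pointed cap, 41 x 53 x 186 mm; origin = centre of its underside, z up
- mug: bystander, to be left alone: white mug with handle, 82 x 118 x 94 mm; origin = centre of its underside, z up
- white_tube: bystander, to be left alone: white card tube standing, 68 mm across, 119 mm high; origin = centre of its underside, z up
- short_tube: bystander, to be left alone: short brown card tube standing, 47 mm across, 69 mm high; origin = centre of its underside, z up
- paint_bottle: bystander, to be left alone: small black paint bottle, 42 mm across, 98 mm high; origin = centre of its underside, z up
- hopper_mouth (a point): centre of the hopper's open top, at x = -115, z = 88 mm of chute. Opening 133 mm along chute x, between a back board and a front board (each 150 mm wide, top edge at chute z = 88; 62 mm clear under the front board for the beads), and 126 mm across y between flared side panels. Highest edge: the back board's, 215 mm over the table

How it is judged:
By the outcome, as a careful person would: the job done as asked, in the order asked, and still so for the second after the job is handed in, while the arm keeps its last pose, push and grip.
It also fails if it takes over 61 s, if anything falls off the work surface, if the arm or the gripper's body presses on something with over 40 N, if the wrist force passes 120 N, or if a joint passes its speed limit or range.

## Working session

There is one attempt and no reset: what is moved stays moved. The work goes in short steps, Python scripts to look and compute and a tool call to move; the robot and the scene stay as the last step left them, time stands still between calls to the robot, and variables do not carry over. Pictures are saved under pics/ and viewed, at most 10 in all, crops included, and the job is handed in when it is done.

Besides the shell and the picture viewer there is one more tool, called after ">>>" as name(argument=value, ...) on one line, values as JSON. move_arm: Moves the arm, as the interface text tells. Its arguments: {"type":"object","properties":{"plan":{"type":"array","items":{"type":"array"}},"squeeze":{"type":"number"}},"required":["plan"]}

```bash
mkdir -p pics; ls; cat > h.py <<'E'
import numpy as np, cv2
from scipy.spatial.transform import Rotation as R
from workcell import env
np.set_printoptions(precision=1,suppress=True)
def rot(o):
    o=np.array(o,float)
    if o.shape==(3,3): return o
    return R.from_euler('xyz',o,degrees=True).as_matrix() if o.size==3 else R.from_quat(o).as_matrix()
def K(p): return p['frame'].shape[0]/2/np.tan(np.radians(p['fovy'])/2)
def ray(p,uv):
    f=K(p); d=np.array([(uv[0]-p['cx'])/f,(uv[1]-p['cy'])/f,1.]); return np.array(p['position']),rot(p['orientation'])@d
def at_z(p,uv,z):
    o,d=ray(p,uv); return o+d*(z-o[2])/d[2]
def depth(p,uv,r=1):
    u,v=int(round(uv[0])),int(round(uv[1])); w=p['z_map'][max(v-r,0):v+r+1,max(u-r,0):u+r+1]; w=w[w>0]
    o,d=ray(p,uv); return o+d*np.median(w) if len(w) else None
def proj(p,P):
    c=(np.atleast_2d(P)-np.array(p['position']))@rot(p['orientation']); f=K(p)
    return np.c_[c[:,0]/c[:,2]*f+p['cx'],c[:,1]/c[:,2]*f+p['cy']]
def tri(obs):
    A=np.zeros((3,3));b=np.zeros(3)
    for p,uv in obs:
        o,d=ray(p,uv); d/=np.linalg.norm(d); M=np.eye(3)-np.outer(d,d); A+=M;b+=M@o
    return np.linalg.solve(A,b)
def save(p,n): cv2.imwrite('pics/'+n,p['frame'][...,::-1])
E
python3 - <<'E'
from h import *
P={n:env.grab_frame(n) for n in('side','top')}
for n,p in P.items(): save(p,n+'0.png'); print(n,p['position'],p['orientation'],p['fovy'])
obs={}
for l in ['stand','chute','kit_box','tray','tray_grip','tray_lip','knob','pin_tip','hopper_mouth','glue','mug','white_tube','short_tube','paint_bottle']:
    for n,p in P.items():
        r=env.landmark_of(p,l)
        if r:
            uv=r[0]['point']; obs.setdefault(l,[]).append((p,uv)); print(l,n,np.array(uv),round(r[0]['score'],2),'depthpt',depth(p,uv))
    if len(obs.get(l,[]))==2: print('   tri',tri(obs[l]))
E
```

```text
pics
side [ 542.8 -896.3  686.1] [-126.     0.7   -1.5] 54.506030530284
top [ 335.5 -132.3 1454. ] [-170.4    0.9  -90.7] 48.780672795714864
stand side [330.2 220.2] 0.88 depthpt [591.6 -90.4  32.7]
stand top [303.1 196.3] 0.57 depthpt [575.3 -57.5  81.3]
   tri [591.6 -52.9   1.8]
chute side [263.8 316.5] 0.71 depthpt [ 439.  -389.9   26.5]
chute top [296.7 191.3] 0.79 depthpt [575.  -43.5 171.1]
   tri [ 519.8  -79.9 -264.3]
kit_box side [366.  214.6] 0.85 depthpt [687.6 -84.   43.5]
kit_box top [294.5 164.5] 0.87 depthpt [698.8 -24.6   2.4]
   tri [699.3 -24.2  -3.6]
tray side [261.6 317.8] 0.82 depthpt [ 434.8 -392.7   26.3]
tray top [397.5 248.2] 0.71 depthpt [ 406.5 -343.2  114.1]
   tri [ 420.6 -362.   -16.3]
tray_grip side [252.5 282.6] 0.84 depthpt [ 421.2 -363.7   99.9]
tray_grip top [400.8 242. ] 0.62 depthpt [ 425.1 -354.1  112.8]
   tri [ 423.2 -357.9   94.5]
tray_lip side [282.9 281.6] 0.72 depthpt [ 471.2 -271.3   -1.4]
tray_lip top [373.5 232.8] 0.83 depthpt [ 463.7 -284.     3.9]
   tri [ 467.8 -282.6    9.6]
knob side [345.6 163.3] 0.44 depthpt [631.8 -49.2 183. ]
k
[... 372 characters left out ...]
7  -42.7 -132. ]
glue top [237.6 254. ] 0.72 depthpt [395.8 142.1 103.6]
mug side [362.1 272.2] 0.65 depthpt [ 649.5 -305.2   58.4]
mug top [364.1 178.2] 0.93 depthpt [ 637.4 -254.3   50.7]
   tri [ 652.6 -258.     6.8]
white_tube side [379.1 317.5] 0.72 depthpt [ 668.9 -421.3   53.6]
white_tube top [402.7 167.8] 0.85 depthpt [ 678.3 -386.9   16. ]
   tri [ 678.8 -388.1    9.6]
short_tube side [290.3 258. ] 0.69 depthpt [ 488.1 -217.    21.2]
short_tube top [302.6 213.4] 0.71 depthpt [518.9 -56.4  95.6]
   tri [ 511.9  -52.5 -126.5]
paint_bottle side [354.8 185.2] 0.85 depthpt [678.9 103.5  12.6]
paint_bottle top [405.  242.4] 0.64 depthpt [ 428.8 -380.2   35.8]
   tri [ 514.2 -342.1  310.2]
```

View pics/side0.png

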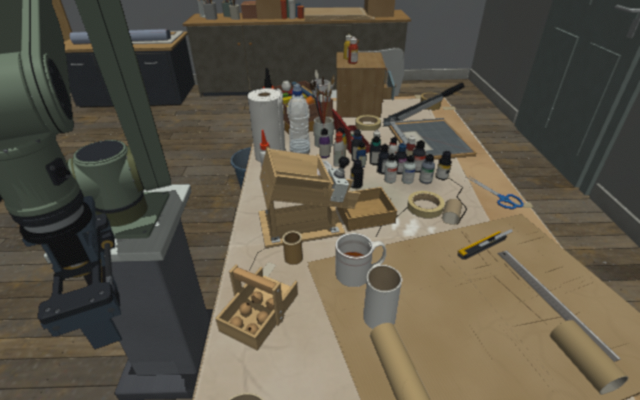

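View pics/top0.png

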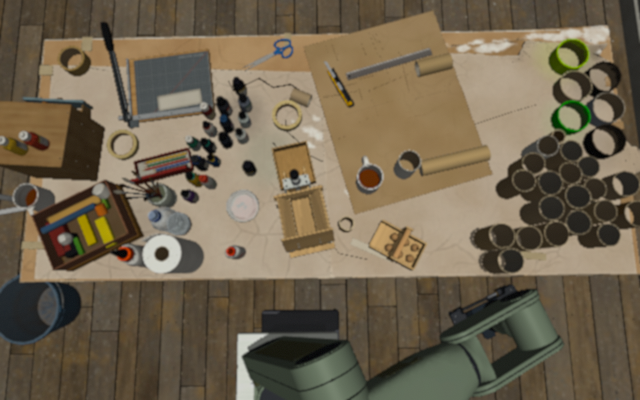

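```bash
python3 - <<'E'
from h import *
P={n:env.grab_frame(n) for n in('side','top')}
def cloud(p,lo,hi):
    v,u=np.mgrid[0:400,0:640]; z=p['z_map'].ravel(); f=K(p)
    C=np.c_[(u.ravel()-p['cx'])/f*z,(v.ravel()-p['cy'])/f*z,z][z>0]
    W=C@rot(p['orientation']).T+np.array(p['position']); W=W[np.isfinite(W).all(1)]
    return W[((W>lo)&(W<hi)).all(1)]
def rect(n,W):
    if len(W)<5: print(n,len(W));return
    r=cv2.minAreaRect(W[:,:2].astype(np.float32)); c,_,vt=np.linalg.svd(W[:,:2]-W[:,:2].mean(0),full_matrices=False)
    print(n,len(W),'mean',W.mean(0),'rect c',np.array(r[0]),np.array(r[1]),round(r[2],1),'pca',round(np.degrees(np.arctan2(vt[0,1],vt[0,0])),1))
for n,p in P.items():
    rect(n+' bar',cloud(p,[370,-420,104],[480,-300,125]))
    rect(n+' traytop',cloud(p,[330,-460,38],[520,-250,50]))
    rect(n+' back',cloud(p,[400,-160,205],[480,60,225]))
    rect(n+' front',cloud(p,[540,-160,165],[600,60,183]))
    rect(n+' knobtop',cloud(p,[600,-80,184],[670,20,205]))
    rect(n+' box',cloud(p,[560,-150,38],[800,80,50]))
    rect(n+' base',cloud(p,[350,-160,7],[640,60,17]))
t=P['top'];s=P['side']
big=lambda p,x0,x1,y0,y1,k:cv2.resize(p['frame'][y0:y1,x0:x1,::-1],None,fx=k,fy=k,interpolation=cv2.INTER_CUBIC)
cv2.imwrite('pics/crop1.png',np.hstack([big(t,265,435,135,275,2.35),big(s,215,385,145,285+65,2)[:329]][:1]))
cv2.imwrite('pics/crop1.png',big(t,260,435,135,275,4))
cv2.imwrite('pics/crop2.png',big(s,210,410,145,295,4))
E
```

```text
side bar 427 mean [ 425.5 -360.7  109.5] rect c [ 423.9 -358.8] [ 25.3 110.9] 60.8 pca -29.3
side traytop 575 mean [ 414.1 -380.1   42.2] rect c [ 424.6 -357.6] [159.8 110.4] 60.8 pca -131.1
side back 125 mean [448.7 -82.5 209.7] rect c [450.7 -75.2] [ 21.1 148.4] 14.3 pca -77.6
side front 211 mean [567.2 -64.7 171. ] rect c [566.1 -48.7] [ 52.8 146.1] 0.9 pca -85.0
side knobtop 70 mean [626.1 -42.  189.7] rect c [626.4 -39.2] [25.2 26.9] 61.1 pca -11.9
side box 317 mean [679.8 -47.2  42.4] rect c [660.1 -31.4] [206.1 124.9] 12.0 pca -157.2
side base 1548 mean [507.2 -85.4  10.6] rect c [515.5 -61.4] [228.3 153.7] 11.9 pca 177.8
top bar 209 mean [ 421.4 -355.3  111.7] rect c [ 420.9 -355. ] [ 22.3 109.2] 61.1 pca 150.7
top traytop 217 mean [ 415.2 -369.2   44. ] rect c [ 419.6 -353.7] [160.2 104.8] 59.9 pca -121.7
top back 194 mean [445.4 -73.4 211.4] rect c [451.4 -72.1] [ 39.7 148.2] 7.1 pca -78.5
top front 234 mean [566.3 -55.9 172. ] rect c [565.2 -45.9] [145.1  49.5] 89.7 pca 95.6
top knobtop 79 mean [622.1 -35.4 192.7] rect c [622.3 -35.5] [26.9 26.8] 4.0 pca -178.8
top box 169 mean [703.8 -19.2  44.3] rect c [689.4 -22.3] [140.9 119.9] 12.3 pca 69.7
top base 374 mean [441.2 -78.1  11.8] rect c [498. -50.] [216.1 284.9] 89.0 pca 174.0
```

View pics/crop1.png

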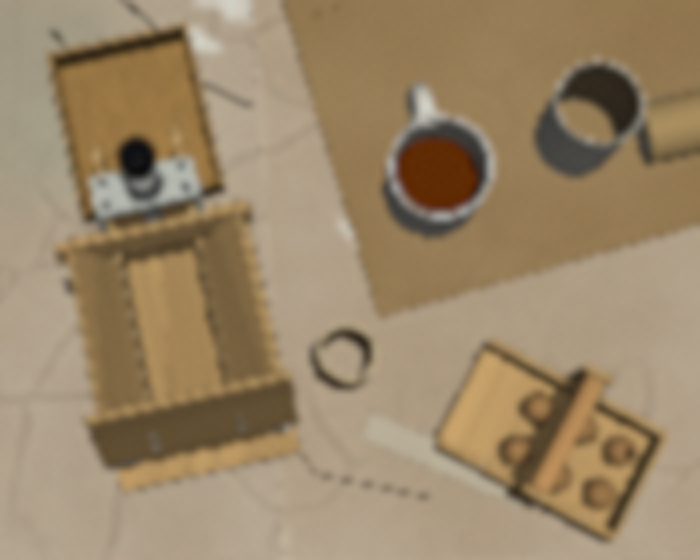

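View pics/crop2.png

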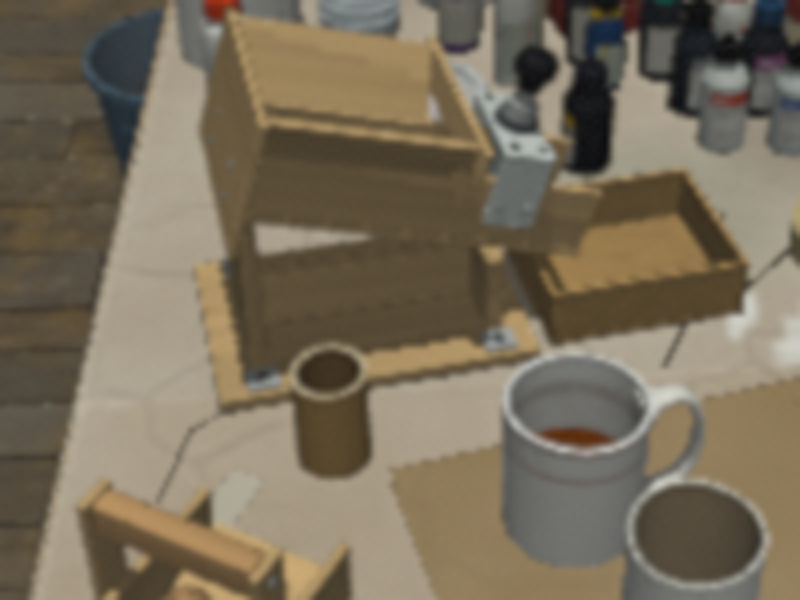

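```bash
python3 - <<'E'
from h import *
s=env.state(); print({k:np.array(v) for k,v in s.items()}, env.tcp_to_grasp)
M=rot(s['ee_rot']); print(M, 'closing dir',np.degrees(np.arctan2(M[1,1],M[0,1])))
E
```

```text
{'time_s': array(1.6), 'qpos': array([-67.1,  18.3,  89.6,  -0. ,  72. ,  -1.1]), 'qvel': array([ 0. , -0.1,  0. ,  0.1,  0. ,  0.1]), 'effort': array([  0. , -41.2, -23.2,   0.1,   0. ,  -0. ]), 'ee_pos': array([ 234.4, -525.1,  214. ]), 'ee_rot': array([180. ,   0. ,  24.1]), 'force': array([ 0.1, -0.2,  0.9]), 'torque': array([0., 0., 0.]), 'gripper_force': array(0.), 'gripper_width': array(91.)} 18.8
[[ 0.9  0.4  0. ]
 [ 0.4 -0.9 -0. ]
 [-0.   0.  -1. ]] closing dir -65.9451294723568
```

>>> move_arm(plan=[[[1.25,1.12,0],8.43,0],[[1.25,1.12,0],8.43,0],[[1.25,1.12,0],8.43,0],[[1.25,1.12,0],8.43,0],[[1.25,1.12,0],8.43,0]], squeeze=25)

```text
time_s: 2.1
ee_pos: [297.3, -468.6, 214.0]
ee_rot: [180.0, -0.0, 66.5]
force: [0.5, -0.2, -0.4]
gripper_width: 91.0
gripper_force: 0.0
```

>>> move_arm(plan=[[[1.25,1.12,0],8.43,0],[[1.25,1.12,0],8.43,0],[[1.25,1.12,0],8.43,0],[[1.25,1.12,0],8.43,0],[[1.25,1.12,0],8.43,0]])

```text
time_s: 2.6
ee_pos: [359.8, -412.6, 214.0]
ee_rot: [180.0, 0.0, 108.7]
force: [1.3, 0.3, -0.3]
gripper_width: 91.1
gripper_force: 0.0
```

>>> move_arm(plan=[[[1.25,1.12,0],8.43,0],[[1.25,1.12,0],8.43,0],[[1.25,1.12,0],8.43,0],[[1.25,1.12,0],8.43,0],[[1.25,1.12,0],8.43,0]])

```text
time_s: 3.1
ee_pos: [422.3, -356.6, 214.0]
ee_rot: [180.0, 0.0, 150.9]
force: [-0.3, 0.1, -0.6]
gripper_width: 91.2
gripper_force: 0.0
```

>>> move_arm(plan=[[[0,0,-1],0,0],[[0,0,-1],0,0],[[0,0,-1],0,0],[[0,0,-1],0,0],[[0,0,0],0,0]])

```text
time_s: 3.6
ee_pos: [420.5, -356.7, 171.9]
ee_rot: [180.0, -0.2, 150.4]
force: [-0.7, 0.5, 0.4]
gripper_width: 91.4
gripper_force: 0.0
```

>>> move_arm(plan=[[[0,0,-2.3],0,0],[[0,0,-2.3],0,0],[[0,0,-2.3],0,0],[[0,0,-2.2],0,0],[[0,0,0],0,0]])

```text
time_s: 4.1
ee_pos: [420.1, -356.0, 80.4]
ee_rot: [179.9, -0.3, 150.4]
force: [-0.5, -0.0, 0.0]
gripper_width: 91.2
gripper_force: 0.0
```

>>> move_arm(plan=[[[0,0,0],0,0.6],[[0,0,0],0,0.7],[[0,0,0],0,0.8],[[0,0,0],0,0.9],[[0,0,0],0,1]])

```text
time_s: 4.6
ee_pos: [422.1, -357.3, 83.6]
ee_rot: [-180.0, 0.1, 150.5]
force: [-0.9, -0.3, -0.5]
gripper_width: 54.2
gripper_force: 0.0
```

>>> move_arm(plan=[[[0,0,0],0,1],[[0,0,0],0,1],[[0,0,0],0,1],[[0,0,0],0,1]])

```text
time_s: 5.0
ee_pos: [421.9, -357.1, 82.9]
ee_rot: [180.0, -0.0, 150.5]
force: [-0.6, -0.2, -0.2]
gripper_width: 22.2
gripper_force: 0.0
```

>>> move_arm(plan=[[[0,0,0],0,1],[[0,0,0],0,1],[[0,0,0.5],0,1],[[0,0,1],0,1],[[0,0,1.5],0,1]])

```text
time_s: 5.5
ee_pos: [421.3, -356.6, 113.0]
ee_rot: [180.0, -0.1, 150.5]
force: [0.0, -0.4, -3.1]
gripper_width: 16.3
gripper_force: 25.0
```

>>> move_arm(plan=[[[0,0,2],0,1],[[0,0,2.5],0,1],[[0,0,2.5],0,1],[[0,0,2.5],0,1],[[0,0,2.5],0,1]])

```text
time_s: 6.0
ee_pos: [421.6, -356.9, 234.7]
ee_rot: [-180.0, 0.0, 150.5]
force: [-0.7, 0.0, -2.8]
gripper_width: 16.0
gripper_force: 25.0
```

>>> move_arm(plan=[[[0,0,2.5],0,1],[[0,0,2.5],0,1],[[0,0,2],0,1],[[0,0,1.2],0,1],[[0,0,0.5],0,1]])

```text
time_s: 6.5
ee_pos: [422.0, -357.2, 321.5]
ee_rot: [-180.0, 0.1, 150.5]
force: [-0.5, 0.9, -2.3]
gripper_width: 15.7
gripper_force: 25.0
```

>>> move_arm(plan=[[[0.1,0.5,0],-1,1],[[0.2,1,0],-2,1],[[0.2,1.5,0],-3,1],[[0.3,2,0],-4,1],[[0.3,2.2,0],-4,1]])

```text
time_s: 7.0
ee_pos: [432.4, -283.9, 318.3]
ee_rot: [-180.0, -0.2, 136.3]
force: [-0.6, -0.2, -2.6]
gripper_width: 16.0
gripper_force: 25.0
```

>>> move_arm(plan=[[[0.3,2.2,0],-4,1],[[0.3,2.2,0],-4,1],[[0.3,2.2,0],-4,1],[[0.3,2.2,0],-4,1],[[0.3,2.2,0],-4,1]])

```text
time_s: 7.5
ee_pos: [447.2, -173.6, 318.6]
ee_rot: [-179.9, -0.1, 116.3]
force: [0.4, 1.1, -2.2]
gripper_width: 16.1
gripper_force: 25.0
```

>>> move_arm(plan=[[[0.3,2.2,0],-4,1],[[0.3,2.2,0],-4,1],[[0.3,2,0],-3,1],[[0.2,1.3,0],-2,1],[[0.1,0.6,0],-1,1]])

```text
time_s: 8.0
ee_pos: [459.2, -90.4, 318.6]
ee_rot: [-179.9, -0.1, 102.5]
force: [-0.4, 0.9, -2.5]
gripper_width: 16.1
gripper_force: 25.0
```

>>> move_arm(plan=[[[0.1,0.9,-0.5],-0.5,1],[[0.1,0.9,-0.5],0,1],[[0,0,-0.3],0,1],[[0,0,0],0,1]])

```text
time_s: 8.4
ee_pos: [461.4, -74.0, 306.0]
ee_rot: [-179.9, -0.0, 102.0]
force: [1.2, 0.0, -2.6]
gripper_width: 15.8
gripper_force: 25.0
```

```bash
python3 - <<'E'
from h import *
t=env.grab_frame('top');s=env.grab_frame('side')
big=lambda p,x0,x1,y0,y1,k:cv2.resize(p['frame'][y0:y1,x0:x1,::-1],None,fx=k,fy=k,interpolation=cv2.INTER_CUBIC)
cv2.imwrite('pics/c3.png',np.vstack([big(s,210,410,60,210,2),big(t,240,400,130,250,2.5)[:300]]))
print(env.state()['ee_pos'],env.state()['force'])
E
```

```text
[461.8 -74.4 306.8] [-1.2 -0.  -2.6]
```

View pics/c3.png

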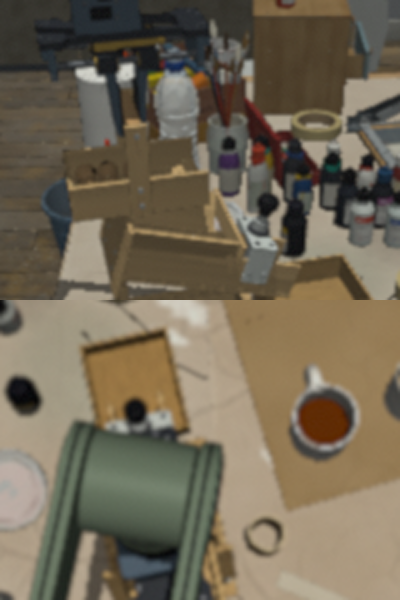

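>>> move_arm(plan=[[[0,0,-0.3],0,1],[[0,0,-0.3],0,1],[[0,0,-0.2],0,1],[[0,0,0],0,1]])

```text
time_s: 8.9
ee_pos: [461.7, -74.2, 298.6]
ee_rot: [-180.0, -0.0, 102.0]
force: [-0.1, 0.1, -2.4]
gripper_width: 15.9
gripper_force: 25.0
```

>>> move_arm(plan=[[[0,0,-0.3],0,1],[[0,0,0],0,1]], squeeze=10)

```text
time_s: 9.1
ee_pos: [462.2, -74.2, 296.4]
ee_rot: [179.9, 0.0, 102.0]
force: [0.1, 0.3, 0.2]
gripper_width: 15.9
gripper_force: 10.0
```

>>> move_arm(plan=[[[0,0,-0.3],0,1],[[0,0,0],0,1]])

```text
time_s: 9.3
ee_pos: [463.5, -74.1, 295.6]
ee_rot: [179.7, 0.1, 102.0]
force: [0.3, 0.4, 10.1]
gripper_width: 16.1
gripper_force: 10.0
```

>>> move_arm(plan=[[[0,0,0],0,1],[[0.4,0.09,-0.1],0,1],[[0.4,0.09,-0.1],0,1],[[0,0,0],0,1]], squeeze=6)

```text
time_s: 9.7
ee_pos: [471.6, -72.3, 292.9]
ee_rot: [179.7, 0.1, 102.0]
force: [0.8, 0.4, 6.2]
gripper_width: 18.2
gripper_force: 6.0
```

>>> move_arm(plan=[[[0.4,0.09,-0.15],0,1],[[0.4,0.09,-0.15],0,1],[[0,0,0],0,1]])

```text
time_s: 10.0
ee_pos: [479.5, -70.6, 289.5]
ee_rot: [179.7, 0.1, 102.0]
force: [2.0, -0.7, 5.8]
gripper_width: 19.5
gripper_force: 6.0
```

```bash
cat > look.py <<'E'
from h import *
import sys
s=env.grab_frame('side')
f=s['frame'][90:220,220:360,::-1]
cv2.imwrite('pics/'+sys.argv[1],cv2.resize(f,None,fx=4,fy=4,interpolation=cv2.INTER_CUBIC))
for l in('tray_grip','tray_lip'):
    r=env.landmark_of(s,l)
    for q in r[:1]: print(l,np.array(q['point']),round(q['score'],2))
# depth of tray near side wall -> tilt: points nearest the camera in stand frame
v,u=np.mgrid[0:400,0:640]; z=s['z_map'].ravel(); k=K(s)
C=np.c_[(u.ravel()-s['cx'])/k*z,(v.ravel()-s['cy'])/k*z,z][z>0]
W=C@rot(s['orientation']).T+np.array(s['position'])-[589,-45,0]
c,n=np.cos(np.radians(12)),np.sin(np.radians(12)); S=np.c_[W[:,0]*c+W[:,1]*n,-W[:,0]*n+W[:,1]*c,W[:,2]]
m=(S[:,1]>-62)&(S[:,1]<-38)&(S[:,0]>-260)&(S[:,0]<0)&(S[:,2]>150)&(S[:,2]<290); Q=S[m]
for a in range(-240,0,20):
    q=Q[(Q[:,0]>=a)&(Q[:,0]<a+20)]
    if len(q)>3: print(a+10,len(q),'top h',np.percentile(q[:,2],[2,97]),'y',np.median(q[:,1]))
st=env.state(); print(st['ee_pos'],st['force'],st['torque'],st['gripper_width'],st['time_s'])
E
python3 look.py t1.png
```

```text
tray_grip [282.8 123.3] 0.56
tray_lip [312.8 154.1] 0.97
-210 34 top h [224.3 255.9] y -51.67404630691662
-190 166 top h [221.5 265.3] y -52.0945912944663
-170 177 top h [154.9 260.4] y -51.90423422543672
-150 212 top h [175.1 256.9] y -52.218956585186376
-130 286 top h [169.9 285. ] y -57.69198584160797
-110 278 top h [167.2 287. ] y -56.55740881411227
-90 194 top h [160.2 245.7] y -52.223300826402784
-70 184 top h [155.1 242.4] y -52.11291447728128
-50 142 top h [153.9 239.3] y -52.47839251619299
-30 27 top h [151.7 166.7] y -55.30997027260189
-10 25 top h [155.9 172. ] y -50.87480410490901
[479.3 -70.7 289.6] [ 1.9 -0.7  4.5] [-0.1 -0.3  0. ] 19.74625244791524 10.15
```

>>> move_arm(plan=[[[-0.2,0,0.7],0,1],[[-0.5,-0.1,0.7],0,1],[[-1.0,-0.22,0],0,1],[[-1.0,-0.22,0],0,1],[[-0.7,-0.15,0],0,1]], squeeze=15)

```text
time_s: 10.65
ee_pos: [442.2, -77.5, 301.6]
ee_rot: [-179.9, -0.0, 102.0]
force: [0.7, 0.5, -2.2]
gripper_width: 15.8
gripper_force: 15.0
```

>>> move_arm(plan=[[[0,0,-0.4],0,1],[[0,0,-0.3],0,1],[[0,0,0],0,1]])

```text
time_s: 10.95
ee_pos: [443.7, -77.4, 295.9]
ee_rot: [180.0, 0.0, 102.0]
force: [-2.5, 0.7, 4.7]
gripper_width: 16.1
gripper_force: 15.0
```

>>> move_arm(plan=[[[0,0,-0.1],0,1],[[0.4,0.09,-0.05],0,1],[[0.4,0.09,-0.05],0,1],[[0,0,0],0,1]], squeeze=4)

```text
time_s: 11.35
ee_pos: [453.1, -75.5, 293.9]
ee_rot: [179.9, 0.0, 102.0]
force: [-0.0, 1.5, 5.6]
gripper_width: 17.9
gripper_force: 4.0
```

>>> move_arm(plan=[[[0.4,0.09,-0.05],0,1],[[0.4,0.09,-0.1],0,1],[[0,0,0],0,1]])

```text
time_s: 11.65
ee_pos: [461.3, -73.7, 292.0]
ee_rot: [179.9, 0.0, 102.0]
force: [-0.1, -0.0, 5.0]
gripper_width: 19.9
gripper_force: 4.0
```

>>> move_arm(plan=[[[0.4,0.09,-0.1],0,1],[[0.4,0.09,-0.12],0,1],[[0.3,0.06,-0.1],0,1],[[0,0,0],0,1]])

```text
time_s: 12.05
ee_pos: [471.9, -71.5, 288.3]
ee_rot: [179.9, 0.0, 102.0]
force: [-0.1, -1.4, 5.0]
gripper_width: 21.7
gripper_force: 4.0
```

```bash
python3 look.py t2.png
```

```text
tray_grip [278.9 123.8] 0.61
tray_lip [303.8 158.4] 0.73
-230 7 top h [237.9 246.5] y -47.53048302683931
-210 157 top h [232.1 275.9] y -51.02234774512754
-190 167 top h [226.6 272.2] y -51.29927769028197
-170 186 top h [154.  265.1] y -51.15693122625278
-150 236 top h [174.7 268.9] y -55.843218830729775
-130 315 top h [172.8 287. ] y -56.538904354826315
-110 228 top h [163.1 284.6] y -51.614106831963156
-90 200 top h [156.7 240.5] y -51.40378682485718
-70 165 top h [153.8 234.4] y -51.19325240788227
-50 37 top h [153.1 181.7] y -54.11653966775279
-30 29 top h [150.6 170.3] y -56.3770841461184
-10 21 top h [158.  172.1] y -50.485527638932496
[471.3 -71.5 288.4] [ 2.3 -0.7  4.1] [-0.2 -0.3  0. ] 21.72457986851875 12.2
```

View pics/t2.png

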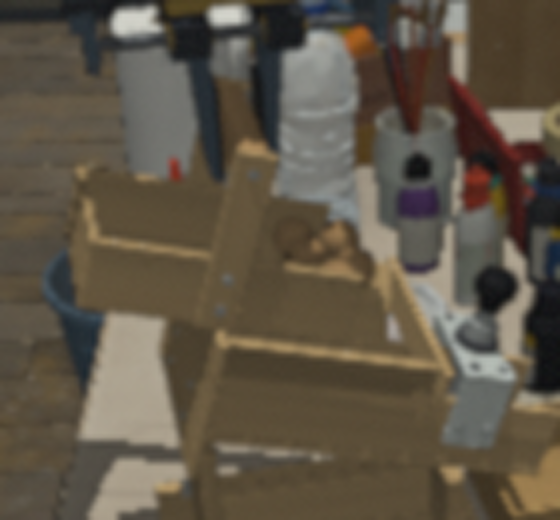

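>>> move_arm(plan=[[[0.3,0.06,-0.13],0,1],[[0.3,0.06,-0.13],0,1],[[0,0,0],0,1],[[0,0,0],0,1]])

```text
time_s: 12.6
ee_pos: [477.3, -70.2, 285.9]
ee_rot: [179.9, 0.0, 102.0]
force: [1.3, -1.7, 5.1]
gripper_width: 22.8
gripper_force: 4.0
```

>>> move_arm(plan=[[[0.3,0.06,-0.13],0,1],[[0.3,0.06,-0.13],0,1],[[0,0,0],0,1],[[0,0,0],0,1]])

```text
time_s: 13.0
ee_pos: [483.1, -68.9, 283.1]
ee_rot: [180.0, 0.0, 102.0]
force: [1.9, -0.6, 5.6]
gripper_width: 23.9
gripper_force: 4.0
```

```bash
python3 look.py t3.png
```

```text
tray_grip [283.3 125.7] 0.59
tray_lip [306.5 162.7] 0.73
-210 121 top h [241.8 283.5] y -50.442996934702855
-190 182 top h [232.1 281.6] y -51.10937403255027
-170 193 top h [155.1 272.1] y -51.18596656189616
-150 229 top h [176.6 262. ] y -52.7414884946061
-130 300 top h [170.1 285.2] y -56.55691091064904
-110 281 top h [165.6 286.7] y -51.980068145533416
-90 199 top h [160.1 235.8] y -51.54765096369984
-70 154 top h [155.4 226.1] y -51.24922009002644
-50 43 top h [154.3 219.6] y -54.14687673597148
-30 31 top h [150.6 173.8] y -57.206027354171844
-10 24 top h [154.9 171.9] y -48.667288433626865
[483.  -69.  283.2] [ 2.1 -0.2  4.3] [-0.  -0.4  0. ] 23.475586252767343 13.15
```

View pics/t3.png

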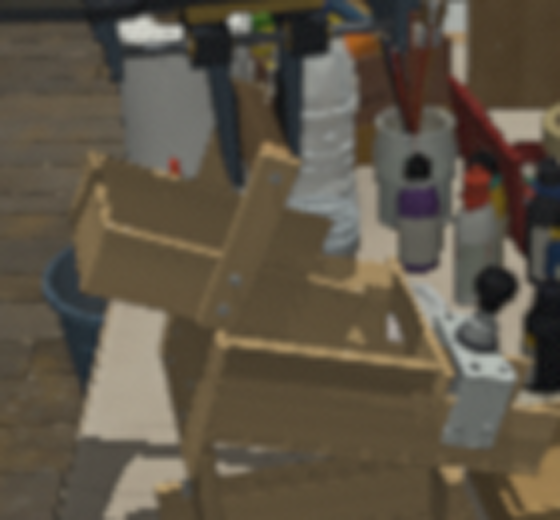

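>>> move_arm(plan=[[[0.3,0.06,-0.15],0,1],[[0.3,0.06,-0.17],0,1],[[0.3,0.06,-0.17],0,1],[[0,0,0],0,1],[[0,0,0],0,1]])

```text
time_s: 13.65
ee_pos: [492.0, -66.8, 278.0]
ee_rot: [180.0, -0.0, 102.0]
force: [1.2, 0.5, 4.8]
gripper_width: 25.2
gripper_force: 4.0
```

>>> move_arm(plan=[[[0.3,0.06,-0.17],0,1],[[0,0,0],0,1],[[0,0,0],0,1],[[0,0,0],0,1]])

```text
time_s: 14.05
ee_pos: [494.6, -66.2, 276.3]
ee_rot: [-180.0, -0.0, 102.0]
force: [1.2, 2.7, 3.3]
gripper_width: 25.3
gripper_force: 4.0
```

```bash
python3 look.py t4.png | tail -3; python3 - <<'E'
from h import *
for n in('side','wrist','top'):
    p=env.grab_frame(n)
    for q in env.landmark_of(p,'bead_0')[:8]: print(n,np.array(q['point']),round(q['score'],2),depth(p,q['point']))
    if n=='wrist': save(p,'w4.png')
E
```

```text
-30 32 top h [150.8 175.4] y -55.8081630299407
-10 23 top h [156.3 172.4] y -50.19763236128892
[494.7 -66.4 276.3] [0.6 3.  4.9] [ 0.4 -0.2  0. ] 25.086799795713976 14.2
wrist [389.6 190.1] 0.79 [561.  -64.3 110.7]
wrist [410.2 175.8] 0.74 [564.9 -39.5 151.3]
wrist [368.8 158.7] 0.65 [532.2 -37.2 118.9]
wrist [390.4 160. ] 0.58 [554.2 -35.4 110.1]
wrist [417.9 188.7] 0.55 [570.2 -46.5 164.4]
wrist [417. 155.] 0.38 [563.2 -20.3 159.2]
wrist [367.7 201. ] 0.35 [544.8 -82.3 100.2]
```

View pics/w4.png

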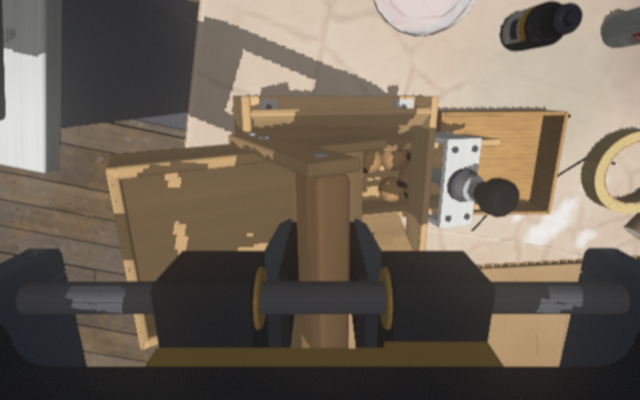

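>>> move_arm(plan=[[[0,0,0.5],0,1],[[-0.5,-0.1,1],0,1],[[-1,-0.2,1.2],0,1],[[-1,-0.2,1.2],0,1],[[-0.5,-0.1,1.0],0,1]], squeeze=25)

```text
time_s: 15.0
ee_pos: [463.7, -73.0, 327.1]
ee_rot: [179.9, 0.0, 102.0]
force: [-1.2, 0.2, -1.4]
gripper_width: 23.6
gripper_force: 25.0
```

>>> move_arm(plan=[[[0,0,0],0,1],[[0,0,0],0,1],[[0,0,0],0,1]])

```text
time_s: 15.3
ee_pos: [464.8, -72.5, 325.0]
ee_rot: [-180.0, -0.0, 102.0]
force: [0.5, -0.4, -1.9]
gripper_width: 23.8
gripper_force: 25.0
```

```bash
python3 - <<'E'
from h import *
for n in('side','wrist'):
    p=env.grab_frame(n); save(p,n+'5.png')
    for q in env.landmark_of(p,'bead_0')[:8]: print(n,np.array(q['point']),round(q['score'],2),depth(p,q['point']))
s=cv2.imread('pics/side5.png')[60:240,210:400];w=cv2.imread('pics/wrist5.png')
cv2.imwrite('pics/v5.png',np.hstack([cv2.resize(s,(400,379)),cv2.resize(w[60:360,90:],(400,379))]))
st=env.state();print(st['ee_pos'],st['force'],st['gripper_width'])
E
```

```text
side [326.5 217.6] 0.51 [583.5 -53.9  12.8]
wrist [412.1 151.2] 0.64 [555.2 -33.6 111.4]
wrist [431.7 146.9] 0.64 [561.1 -21.6 152.5]
wrist [430.7 179.9] 0.62 [568.4 -52.6 156.2]
wrist [391.2 152.1] 0.59 [531.8 -38.5 118.4]
wrist [428.6 167.4] 0.58 [564.5 -41.7 151. ]
[464.9 -72.5 324.9] [ 0.2 -0.1 -2.2] 23.674218427921282
```

View pics/v5.png

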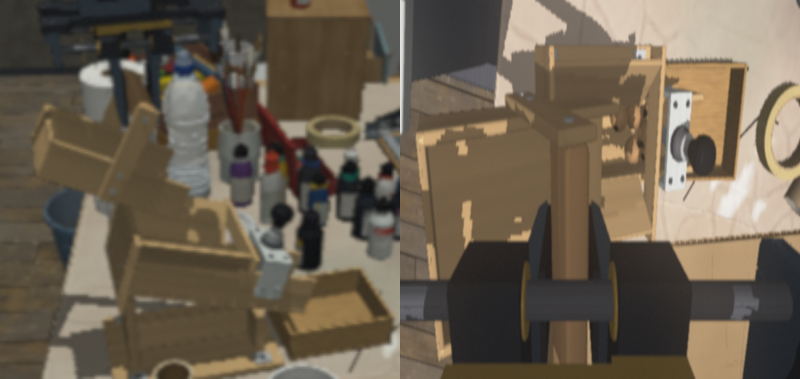

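>>> move_arm(plan=[[[-0.2,-1.5,0],4,1],[[-0.5,-3,0],6,1],[[-0.6,-4,0],6,1],[[-0.6,-4,0],6,1],[[-0.6,-4,0],6,1]])

```text
time_s: 16.0
ee_pos: [439.6, -238.9, 325.2]
ee_rot: [180.0, -0.0, 130.3]
force: [0.1, -0.5, -1.5]
gripper_width: 24.0
gripper_force: 25.0
```

>>> move_arm(plan=[[[-0.6,-4,0],6,1],[[-0.6,-4,0],6,1],[[-0.3,-2.5,0],5,1],[[-0.2,-1.3,0],3.5,1],[[0,0,0],0,1]])

```text
time_s: 16.5
ee_pos: [422.5, -357.2, 324.4]
ee_rot: [180.0, -0.1, 150.4]
force: [-0.3, 0.2, -1.6]
gripper_width: 24.0
gripper_force: 25.0
```

>>> move_arm(plan=[[[0,0,-3],0,1],[[0,0,-4],0,1],[[0,0,-4],0,1],[[0,0,-4],0,1],[[0,0,-3.5],0,1]])

```text
time_s: 17.0
ee_pos: [422.7, -353.9, 138.6]
ee_rot: [179.9, -0.1, 150.5]
force: [-0.5, -1.2, -2.5]
gripper_width: 23.4
gripper_force: 25.0
```

>>> move_arm(plan=[[[0,0,-2.5],0,1],[[0,0,-1],0,1],[[0,0,0],0,1]])

```text
time_s: 17.3
ee_pos: [422.6, -354.4, 104.5]
ee_rot: [179.9, -0.2, 150.5]
force: [-0.3, 0.0, -1.4]
gripper_width: 23.3
gripper_force: 25.0
```

>>> move_arm(plan=[[[0,0,-1],0,1],[[0,0,-0.5],0,1],[[0,0,0],0,1]], squeeze=8)

```text
time_s: 17.6
ee_pos: [422.8, -355.6, 90.5]
ee_rot: [-180.0, -0.0, 150.5]
force: [0.8, 1.8, -3.2]
gripper_width: 16.1
gripper_force: 7.9
```

>>> move_arm(plan=[[[-0.4,-0.7,-0.2],0,1],[[-0.4,-0.7,-0.1],0,1],[[0,0,0],0,1]])

```text
time_s: 17.9
ee_pos: [414.4, -370.9, 87.7]
ee_rot: [-180.0, 0.0, 150.4]
force: [-0.2, 1.5, -1.5]
gripper_width: 16.0
gripper_force: 8.0
```

>>> move_arm(plan=[[[0,0,-0.3],0,1],[[0,0,-0.2],0,1],[[0,0,-0.2],0,1],[[0,0,0],0,1]])

```text
time_s: 18.3
ee_pos: [415.0, -370.1, 81.9]
ee_rot: [-179.9, 0.1, 150.5]
force: [-2.0, -0.3, 6.6]
gripper_width: 15.7
gripper_force: 8.0
```

>>> move_arm(plan=[[[0,0,0.1],0,0.8],[[0,0,0],0,0.5],[[0,0,0],0,0.3],[[0,0,0],0,0],[[0,0,0],0,0]])

```text
time_s: 18.8
ee_pos: [414.9, -369.5, 81.3]
ee_rot: [180.0, -0.0, 150.5]
force: [0.3, 0.3, 0.8]
gripper_width: 47.2
gripper_force: 0.0
```

>>> move_arm(plan=[[[0,0,0],0,0],[[0,0,0],0,0],[[0,0,0],0,0],[[0,0,0],0,0],[[0,0,1],0,0]])

```text
time_s: 19.3
ee_pos: [414.1, -368.9, 90.7]
ee_rot: [180.0, -0.2, 150.5]
force: [0.1, 0.0, -0.8]
gripper_width: 87.5
gripper_force: 0.0
```

>>> move_arm(plan=[[[0,0,2],0,0],[[0,0,4],0,0],[[0,0,4],0,0],[[0,0,4],0,0],[[0,0,2.5],0,0]])

```text
time_s: 19.8
ee_pos: [415.5, -370.2, 260.8]
ee_rot: [-179.9, 0.3, 150.5]
force: [0.1, -0.1, -0.1]
gripper_width: 91.6
gripper_force: 0.0
```

```bash
python3 - <<'E'
from h import *
t=env.grab_frame('top')
for l in('tray','tray_grip','tray_lip','knob','kit_box'):
    for q in env.landmark_of(t,l)[:1]: print(l,np.array(q['point']),round(q['score'],2),depth(t,q['point']))
for q in env.landmark_of(t,'bead_0')[:8]: print('bead',np.array(q['point']),round(q['score'],2),depth(t,q['point']))
c1=t['frame'][135:275,260:435,::-1]
cv2.imwrite('pics/v6.png',cv2.resize(c1,None,fx=4,fy=4,interpolation=cv2.INTER_CUBIC))
st=env.state();print(st['ee_pos'],st['force'],st['gripper_width'],st['time_s'])
E
```

```text
tray [401.8 253. ] 0.8 [ 368.9 -264.2  662.1]
tray_grip [405.1 246.1] 0.74 [ 381.3 -271.4  657.7]
tray_lip [378.6 234.4] 0.6 [ 458.2 -300.5    3.9]
knob [346.6 226.3] 0.62 [ 486.7 -196.3    0.4]
kit_box [297.7 162.7] 0.71 [704.5 -35.6   3.9]
bead [294.6 208.2] 0.59 [532.5 -33.1 116.3]
bead [305.9 201. ] 0.56 [556.  -67.4 106.5]
bead [293.7 200.6] 0.55 [557.6 -29.7 108. ]
[ 414.2 -369.   255. ] [-0.1 -0.1  0.3] 90.88796203447245 20.15
```

View pics/v6.png

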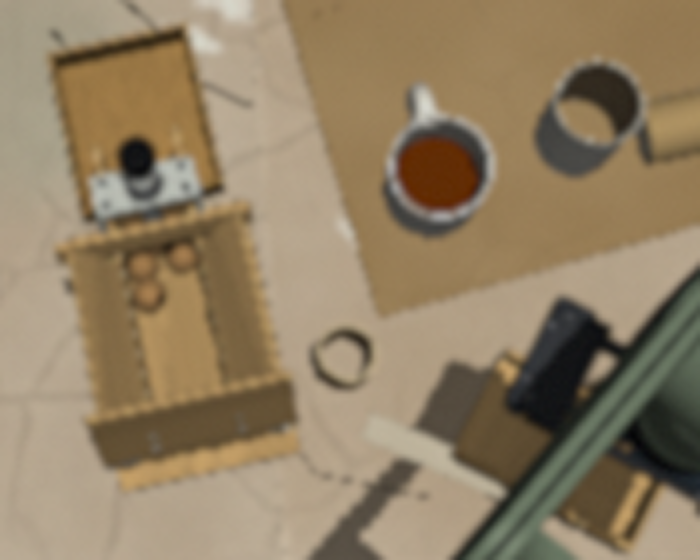

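>>> move_arm(plan=[[[1.5,2,0],4,0],[[2.5,4,0],5,0],[[2.7,4.3,0],5,0],[[2.7,4.3,0],5,0],[[2.7,4.3,0],5,0]])

```text
time_s: 20.65
ee_pos: [534.8, -180.7, 255.1]
ee_rot: [180.0, -0.1, 174.7]
force: [1.2, -0.9, 0.1]
gripper_width: 91.3
gripper_force: 0.0
```

>>> move_arm(plan=[[[2.7,4.3,0],5,0],[[2.7,4.3,0],5,0],[[2,3.2,0],4.5,0],[[1.2,2.4,0],3,0],[[0,0,0],0,0]])

```text
time_s: 21.15
ee_pos: [620.6, -38.5, 254.3]
ee_rot: [179.9, -0.1, -167.7]
force: [0.0, 0.5, 0.1]
gripper_width: 91.1
gripper_force: 0.0
```

```bash
python3 - <<'E'
from h import *
w=env.grab_frame('wrist'); s=env.grab_frame('side')
obs=[]
for p in(w,s):
    for q in env.landmark_of(p,'knob')[:2]: print('knob',np.array(q['point']),round(q['score'],2),depth(p,q['point'],2),'at184',at_z(p,q['point'],184))
# knob cloud
for n,p in(('w',w),('s',s)):
    v,u=np.mgrid[0:400,0:640]; z=p['z_map'].ravel(); f=K(p)
    C=np.c_[(u.ravel()-p['cx'])/f*z,(v.ravel()-p['cy'])/f*z,z]; W=C@rot(p['orientation']).T+np.array(p['position'])
    dark=(p['frame'].reshape(-1,3).max(1)<70)&(z>0)
    Q=W[dark&(W>[595,-75,168]).all(1)&(W<[660,5,204]).all(1)]
    if len(Q)>10:
        print(n,len(Q),Q.min(0),Q.max(0),Q.mean(0))
        A=np.c_[2*Q,np.ones(len(Q))]; x=np.linalg.lstsq(A,(Q**2).sum(1),rcond=None)[0]; print(' sphere',x[:3],np.sqrt(x[3]+x[:3]@x[:3]))
for q in env.landmark_of(w,'bead_0')[:8]: print('bead',round(q['score'],2),depth(w,q['point']))
st=env.state();print(st['ee_pos'],st['ee_rot'],st['force'],st['gripper_width'],st['time_s'],st['qpos'])
E
```

```text
knob [322.4 215.8] 0.86 [621.1 -38.4 196. ] at184 [625.1 -37.5 184. ]
knob [343.9 161.5] 0.69 [627.3 -49.1 188.3] at184 [628.1 -41.8 184. ]
w 1334 [609.7 -50.7 169.9] [637.9 -22.7 197.8] [621.8 -37.1 192.1]
 sphere [623.5 -36.6 182.7] 14.551960080286305
s 102 [612.9 -54.9 168.1] [638.8 -26.4 194.5] [625.3 -44.8 185.5]
 sphere [626.  -38.9 181.8] 13.410425907528305
bead 0.88 [534.1 -39.  118.9]
bead 0.87 [557.8 -35.8 111. ]
bead 0.74 [578.4 -58.8 172.7]
bead 0.61 [564.7 -65.9 111.5]
bead 0.56 [572.2 -34.5 172.9]
bead 0.48 [571.7 -48.9 170. ]
[619.1 -43.  256.1] [-180.    -0.1 -168.1] [0.1 0.4 0.2] 91.02275510845007 21.4 [  -5.    21.3   79.    -0.    79.7 -106.9]
```

>>> move_arm(plan=[[[0.1,0.1,-2.5],0,0.2],[[0,0,-2.5],0,0.3],[[0,0,-2],0,0.35],[[0,0,-1.2],0,0.4],[[0,0,-0.5],0,0.45]], squeeze=20)

```text
time_s: 21.9
ee_pos: [620.0, -41.7, 168.4]
ee_rot: [180.0, -0.1, -168.1]
force: [0.3, -0.0, -0.5]
gripper_width: 53.9
gripper_force: 0.0
```

>>> move_arm(plan=[[[0,0,0],0,0.6],[[0,0,0],0,0.7],[[0,0,0],0,1],[[0,0,0],0,1],[[0,0,0],0,1]])

```text
time_s: 22.4
ee_pos: [620.6, -37.3, 170.5]
ee_rot: [179.6, 0.1, -168.0]
force: [-1.4, 9.4, 1.3]
gripper_width: 29.1
gripper_force: 20.0
```

>>> move_arm(plan=[[[0,0.1,0],0,1],[[0,0.05,0],0,1],[[0,0,0],0,1]], squeeze=55)

```text
time_s: 22.7
ee_pos: [620.6, -37.2, 170.5]
ee_rot: [179.8, 0.1, -168.0]
force: [-1.5, 5.5, 0.9]
gripper_width: 27.8
gripper_force: 55.0
```

>>> move_arm(plan=[[[0.14,0.03,0.48],0,1],[[0.14,0.03,0.48],0,1],[[0,0,0],0,1]])

```text
time_s: 23.0
ee_pos: [622.8, -36.7, 178.4]
ee_rot: [179.8, -0.1, -168.0]
force: [0.1, 4.3, -7.3]
gripper_width: 28.0
gripper_force: 55.0
```

>>> move_arm(plan=[[[0.28,0.06,0.96],0,1],[[0.28,0.06,0.96],0,1],[[0.28,0.06,0.96],0,1],[[0.28,0.06,0.96],0,1],[[0,0,0],0,1]])

```text
time_s: 23.5
ee_pos: [633.9, -34.4, 215.9]
ee_rot: [179.7, -0.2, -168.0]
force: [-1.0, 6.0, -13.3]
gripper_width: 27.7
gripper_force: 55.0
```

>>> move_arm(plan=[[[0.06,0.01,0.2],0,1],[[0,0,0],0,1],[[0.06,0.01,0.2],0,1],[[0,0,0],0,1]])

```text
time_s: 23.9
ee_pos: [634.6, -34.2, 218.4]
ee_rot: [179.7, -0.3, -168.0]
force: [0.1, 4.4, -13.8]
gripper_width: 27.5
gripper_force: 55.0
```

```bash
cat > chk.py <<'E'
from h import *
st=env.state();print(st['ee_pos'],st['force'],st['gripper_width'],st['time_s'])
for n in('side','wrist','top'):
    p=env.grab_frame(n)
    for q in env.landmark_of(p,'bead_0')[:9]: print(n,np.array(q['point']),round(q['score'],2),depth(p,q['point']))
    for l in('knob','kit_box'):
        for q in env.landmark_of(p,l)[:1]: print(n,l,np.array(q['point']),round(q['score'],2),depth(p,q['point']))
E
python3 chk.py
```

```text
[634.6 -34.2 218.4] [  0.1   4.4 -13.8] 27.510811742621545 23.9
side [360.2 207.9] 0.6 [680.1 -25.5  21.8]
side [377.4 205.2] 0.58 [733.   -2.9  12.8]
side [381.4 208.6] 0.53 [739.2 -31.2  21.7]
side [373.  209.3] 0.48 [714.6 -36.6  24.1]
side [361.1 209. ] 0.38 [682.1 -30.3  21.5]
side [370.9 204.5] 0.37 [712.4 -10.9  21.8]
side knob [350.6 142.9] 0.65 [641.2 -57.9 244.9]
side kit_box [369.3 213.3] 0.64 [707.3 -24.9   1.1]
wrist [306.7 245.3] 0.62 [632.7 -43.  219.3]
wrist [337.2 244.8] 0.46 [624.5 -29.2 230.7]
wrist [327.1 213.6] 0.43 [621.4 -34.2 195.3]
wrist knob [321.9 273. ] 0.57 [633.9 -34.8 244. ]
wrist kit_box [319.9 219.4] 0.82 [624.  -37.9 200.4]
top [406.3 246. ] 0.41 [ 412.9 -370.4  111.7]
top knob [405.9 247.6] 0.7 [ 408.  -368.6  113.9]
top kit_box [294.9 164.4] 0.71 [544.7 -71.1 618.9]
```

>>> move_arm(plan=[[[0.06,0.01,0.2],0,1],[[0,0,0],0,1],[[0,0,0],0,1],[[0,0,0],0,1],[[0,0,0],0,1]])

```text
time_s: 25.0
ee_pos: [634.6, -34.2, 218.5]
ee_rot: [179.7, -0.5, -168.0]
force: [1.3, 5.5, -20.1]
gripper_width: 27.9
gripper_force: 55.0
```

>>> move_arm(plan=[[[0,0,0],0,1],[[0,0,0],0,1],[[0,0,0],0,1],[[0,0,0],0,1],[[0,0,0],0,1]])

```text
time_s: 25.5
ee_pos: [634.6, -34.2, 218.5]
ee_rot: [179.7, -0.5, -168.0]
force: [1.6, 4.8, -20.2]
gripper_width: 27.9
gripper_force: 55.0
```

```bash
python3 chk.py; python3 - <<'E'
from h import *
from scipy import ndimage
s=env.grab_frame('side')
v,u=np.mgrid[0:400,0:640]; z=s['z_map'].ravel(); k=K(s)
C=np.c_[(u.ravel()-s['cx'])/k*z,(v.ravel()-s['cy'])/k*z,z]
W=(C@rot(s['orientation']).T+np.array(s['position'])).reshape(400,640,3)
W[...,2]
# plunger: dark pixels around knob top ; height map of the box interior
a=np.radians(12);d=W-[589,-45,0];S=d[...,0]*np.cos(a)+d[...,1]*np.sin(a);Y=-d[...,0]*np.sin(a)+d[...,1]*np.cos(a)
m=(S>35)&(S<185)&(abs(Y)<58)&(W[...,2]>10)&(W[...,2]<36)
r,c=np.where((S>30)&(S<190)&(abs(Y)<65)&(W[...,2]<60))
for row in range(194,226,1):
    print(row,' '.join('%2d'%np.clip(W[row,x,2],0,99) for x in range(340,400,1)))
E
```

```text
[634.6 -34.2 218.5] [  1.6   4.8 -20.2] 27.866103500976557 25.5
side [371.5 213.1] 0.59 [710.1 -42.6  15.5]
side [360.2 214.2] 0.5 [676.5 -55.9  23.1]
side [382.4 206.7] 0.47 [742.3 -27.4  25.5]
side [379.6 203.6] 0.43 [738.1  -6.7  21.1]
side [372.3 206.6] 0.38 [715.7 -17.5  19.2]
side [360.6 208. ] 0.37 [680.9 -27.7  23.1]
side knob [350.2 143.2] 0.62 [640.2 -58.4 244.4]
side kit_box [369.  211.9] 0.9 [706.9 -20.6   2.8]
wrist [303.2 204.5] 0.83 [669.6 -46.6  29.4]
wrist [330.3 244.5] 0.5 [624.8 -32.5 231.5]
wrist [306.8 244.9] 0.46 [633.  -42.9 218.2]
wrist [328.7 213.4] 0.44 [621.6 -33.2 193.7]
wrist knob [321.6 271.1] 0.64 [632.7 -35.2 244.8]
wrist kit_box [320.2 220.5] 0.61 [624.1 -37.7 201.9]
top kit_box [296.3 163.1] 0.59 [547.6 -73.8 617.6]
194 99 99 99 99 99 99 99 99 99 99 99 99 98 99 99 99 98 97 96 97 30 28 29 30 27 26 25 25 21 20 26 21 21 22 19 21 20 18 19 17 21 27 29 36 41 42  0 99  0  0  0  0  0  0  0  0  0  0  0  0
195 99 99 99 99 99 99 99 99 99 99 98 97 96 95 96 95 94 93 93 27 26 25 23 26 23 24 19 22 20 19 20 20 17 17 19 19 14 15 16 13 17 23 28 32 36 42 43  0  0  0  0
[... 4847 characters left out ...]
0 29 27 25 28 28 28 23 23 24 23 23 22 21 20 20 21 18 17 17 17 16 17 15 15 16 14 14 11 12 13 12 11 12  7  6  6  5  6  6  5  4  4  1  0  4  0  0  0  0
223 11  0  0  0  6 12 19 26 27 27 25 25 23 22 25 23 23 21 20 22 20 18 17 17 16 16 17 15 15 12 13 12 12 10 13  8 10 11 10  8  8  7  6  6  7  4  3  2  0  0  1  2  0  0  0  0  0  0  0  0
224 11  0  0  0  0  9 13 22 23 22 22 21 20 20 20 19 17 16 18 17 16 13 16 14 14 12 13 12 12  9  9  7  9  8  8  8 99  5  5  4  4  3  2  0  2  0  0  0  0  0  0  0  0  0  0  0  0  0  0  0
225 11 12  0  0  0  5 11 18 18 17 20 18 17 15 16 16 15 13 15 12 13 11 10 11  9 10  8  8  8  7  3  6  5  4  6  3  3  3  4  0  0  0  0 99  0  0  0  0  1  0  0  0  0  0  0  0  0  0  0  0
```

>>> move_arm(plan=[[[0,0,0],0,1],[[0,0,0],0,1],[[0,0,0],0,1],[[0,0,0],0,1],[[0,0,0],0,1]])

```text
time_s: 26.65
ee_pos: [634.5, -34.2, 218.5]
ee_rot: [179.7, -0.5, -168.0]
force: [1.3, 4.9, -19.4]
gripper_width: 27.4
gripper_force: 55.0
```

>>> move_arm(plan=[[[0,0,0],0,1],[[0,0,0],0,1],[[0,0,0],0,1],[[0,0,0],0,1],[[0,0,0],0,1]])

```text
time_s: 27.15
ee_pos: [634.5, -34.2, 218.5]
ee_rot: [179.7, -0.5, -168.0]
force: [1.5, 5.2, -19.8]
gripper_width: 27.6
gripper_force: 55.0
```

>>> move_arm(plan=[[[0,0,0],0,1],[[0,0,0],0,1],[[0,0,0],0,1],[[0,0,0],0,1],[[0,0,0],0,1]])

```text
time_s: 27.65
ee_pos: [634.6, -34.2, 218.6]
ee_rot: [179.7, -0.5, -168.0]
force: [0.3, 4.5, -20.6]
gripper_width: 27.8
gripper_force: 55.0
```

```bash
python3 - <<'E'
from h import *
a=env.grab_frame('side')
for i in range(6): b=env.grab_frame('side')
d=np.abs(a['frame'].astype(int)-b['frame'])[195:218,340:398]
print('max diff',d.max(),d.mean())
for q in env.landmark_of(b,'bead_0')[:8]: print(np.array(q['point']),round(q['score'],2),depth(b,q['point']))
st=env.state();print(st['ee_pos'],st['force'],st['gripper_width'],st['time_s'])
E
```

```text
max diff 5 0.5707146426786607
[371.5 203.5] 0.62 [714.  -10.5  25.1]
[379.  205.2] 0.58 [736.5  -8.   16.4]
[380.7 208.2] 0.58 [737.3 -30.4  22.6]
[373.3 208.3] 0.5 [715.9 -33.   24.9]
[359.5 205.6] 0.5 [678.1 -22.7  27.9]
[359.2 211.3] 0.47 [674.4 -47.8  27.1]
[634.6 -34.2 218.5] [  2.    4.7 -19.7] 27.966850415741526 28.05
```

Six beads are in the box and not moving, and the plunger is held against its stop.

```bash
python3 -c "
from workcell import env
print(env.job_done())"
```

```text
the job is handed in; nothing more can be done
None
```

I handed in the job at about 28 s: all six beads are at rest in the kit box, the empty tray stands upright and released about 15 mm from its original spot, and the gripper is still holding the plunger against its stop.

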